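# Arm the guarded high-voltage supply

## Task

Switch on the electrophoresis supply: on the case that has the pair of small round output posts on its top, swing the black safety cover up and right back until it rests open, flip the toggle under it all the way over to the back, then close the cover fully again. Leave the cover of the similar case with the single large dial shut.

Things in the scene. Friction and masses are not known exactly. Their poses are not given: they have to be found in the camera images.
- hv_supply: Grey case to switch on, 140 (x) x 150 (y) x 70 mm, fixed, turned up to 15 degrees; at the left of its top panel two black posts 17 mm across, at x 5 and 40, y 52 mm (the like case has one 34 mm dial there; they may stand either way round). Origin: centre of underside; x to its back, y to its left, z up; mm below are in this frame. Cover hinge: line along y at x 40, z 114.
- guard (a joint): Angle (rad) of the black cover, 0 closed, 2.2 open at its stop, leaning back past upright. Hood 60 mm wide, from the hinge to 68 mm ahead of it, sides 20 mm deep. 0.06 kg on a free hinge: let go, it falls shut below about 1.5 and fully open above about 1.85. At angle a the middle of its finger tab is at x = 40 - 84 cos a, y 0, z = 114 + 84 sin a.
- guard_tab (a point): Middle of the finger tab on the cover's front edge; moves with the cover. Tab 20 mm wide (case y), 10 mm thick, 31 mm long, level and pointing to the front when closed. Pinched from above across its width by the fingertips (ends about 8 mm below its middle, so as to clear the hood), it turns between them as the cover swings.
- toggle (a joint): Angle (rad) of the steel lever under the cover: starts 0 to 0.1, leaning to the front (off); 0.8 leaning to the back (on). Stays where left; 1 N moves it. Ball 14 mm across, centre at x -15, y 0, z 102 off, x 7, z 102 on, 28 mm from the pivot (x -4, z 76). Fixed rails 23 mm either side up to z 90, hinge lugs above x 33 up to z 116. Front free once the cover is open.
- dial_box_guard (a joint): Angle (rad) of the like cover on the like case with the dial, 0 closed; not to be opened.

How it is judged:
By the outcome, as a careful person would: the job done as asked, in the order asked, and still so for the second after the job is handed in, with the robot touching nothing.
It also fails if it takes over 59 s, if anything falls off the work surface, if the arm or the gripper's body presses on something with over 40 N, if the wrist force passes 120 N, or if a joint passes its speed limit or range.

## Robot

A 6-joint arm with a two-finger parallel gripper is mounted at the origin on a cart in front of the work surface, level with it; the furniture and walls round the work are solid. World frame = base frame: x ahead of the robot, y to its left, z up, the work surface at z = 0. Lengths are in mm, angles in rad, forces in N, time in s.
With the tool pointing down it reaches from about 300 to 875 mm from the base axis. Payload 6.4 kg.
Tool frame: the origin (TCP) lies where the fingers leave the gripper's body, on its centre line; the fingertips stand 64 mm ahead of it and the grasp point (between the pads) lies 45 mm ahead of it; z points along the fingers, y is the line along which they close (so a half turn about z gives the same grasp; the last joint's range is limited). The gripper opens to 88 mm and grips with 3 to 60 N. Pads are 18 mm wide; open, the fingers measure 123 mm over their backs; the gripper's body (75 mm by 187 mm) begins 45 mm behind the grasp point.
Start: joints at [0.976, 0.181, 1.607, -0, 1.354, -0.206], TCP at [217.96, 532.104, 302.714] pointing down, gripper open.
Joint ranges: [-2.99, 2.99], [-0.89, 2.07], [0.3, 2.58], [-1.14, 4.28], [0, 2.63], [-3.12, 3.12]. Speed limits (rad/s): [2.57, 2.57, 3.01, 3.14, 3.14, 3.14].

## Interface

Orientations are given as a rotation vector (axis times angle).
In Python, from rig import r, snapshot, workorder, models gives the robot as it stands.
- The arm moves only by the shell command python3 -m inch 'ROWS' [OPENING] [FORCE]. ROWS is JSON, a list that holds one entry, the list of rows, each a list of 6 numbers: the shift along the tool's x, y, z in cm, then the turn, a rotation vector about the tool's x, y, z in rad. A call has 1 to 10 rows; each row shifts and turns the commanded pose from where the row before left it, along the tool's axes as they then stand; what a row does not reach is not made up. A row lasts 1/12 s, in which the tool goes at most 41.7 mm and 7.16 degrees, less where a joint would pass 70% of its speed; a pose out of reach is approached as far as the arm can. A call is refused whole if a number of a shift passes 4.17 or a number of a turn 0.125, either way. A call with a gripper value outside its range is refused whole. OPENING is the finger opening in cm, from 0 to 8.81, set as the call begins (- or left out, the last holds). The fingers move at their own pace and stop on an object; FORCE is the grip in N (left out, the last holds). Time passes only in rows, so rows that do not move let the fingers close. It gives the time, the measured TCP pose, the force, the opening and the grip force at its end, in the units of the state.
- r.state(): the state, without advancing time (a new reading comes with each control period).
- snapshot(name): name is "scene" or "top"; returns a dict with "image" (420x560x3 uint8, blue, green, red), "fovy" (degrees; the focal length in pixels is half the picture's height over the tangent of half this angle, whatever the lens; pixels are square), "cx", "cy" (the principal point, pixels), "rvec" (rotation vector, rad) and "tvec" (3), from world to camera coordinates, as OpenCV has them. Camera axes: x right, y down, z forward; pixel columns grow to the right and rows downward; lengths in mm; the calibration is good to about 2 mm. A picture is of the moment at which its call begins. There is no depth.
- workorder.hand_in(): hands the job in; it is judged then, once.
Trained networks look in a picture, given as the dict that the camera call returned (one of the last four; its "shot" number tells which), for a name from the list of things; names that differ only in an ending like _2 or _b are one class to them, and where a whole thing is asked for, a point or a joint stands for the part that bears it (a point fixed in the world has none). Each returns a list of dicts, best first, with "p" (0 to 1); they miss things now and then, are a little off and sometimes report something else, mostly with a low value. They report only what shows in the picture. A call takes as long as a camera call.
- models.outline_of(name, picture): "region" (420x560 bool, what is visible of it) and "rect" ([centre column, centre row, width, height] in pixels, round what is visible of it).
- models.tip_of(name, picture): "point" ([row, column] in pixels: a listed point, or the origin of a listed thing).
The state is a dict: "time_s": time; "joint_positions": joint angles; "qd": joint speeds; "joint_torque": joint torques, N m; "tool_pos": TCP position; "orientation": TCP orientation; "wrist_force": force on the tool from outside, world axes, zero at the start; "moment": the same for the moment, N m; "opening": opening from 0.0 (shut) to 1.0 (fully open); "gripper_force": force on a finger pad.
Only numpy, scipy, OpenCV 4.12 (cv2) and the standard library are available. Lean on these libraries where they do the work, as an engineer would, in place of code of your own. Each camera call takes 0.05 s, during which the arm holds its last target. There are 200 camera calls.

## Working session

There is one attempt and no reset: what is moved stays moved. The work goes in short steps, Python scripts to look and compute and a shell command to move; the robot and the scene stay as the last step left them, time stands still between calls to the robot, and variables do not carry over. Pictures are saved under pics/ and viewed, at most 10 in all, crops included, and the job is handed in when it is done.

```bash
ls; mkdir -p pics
cat > h.py <<'E'
import numpy as np, cv2
from rig import r, snapshot, workorder, models
def cam(s):
    R=cv2.Rodrigues(np.array(s["rvec"],float))[0]; t=np.array(s["tvec"],float).ravel()
    f=s["image"].shape[0]/2/np.tan(np.radians(s["fovy"])/2)
    return R,t,f
def ray(s,row,col,z):
    R,t,f=cam(s); d=R.T@np.array([(col-s["cx"])/f,(row-s["cy"])/f,1]); c=-R.T@t
    return c+d*(z-c[2])/d[2]
def proj(s,P):
    R,t,f=cam(s); p=R@np.array(P,float)+t
    return f*p[0]/p[2]+s["cx"], f*p[1]/p[2]+s["cy"]
E
python3 - <<'E'
from h import *
for n in("scene","top"):
    s=snapshot(n); cv2.imwrite(f"pics/{n}0.png",s["image"])
    R,t,f=cam(s); print(n,-R.T@t,f,R[2])
    for m in("hv_supply","guard_tab"):
        for d in models.tip_of(m,s)[:3]: print(m,d["p"],d["point"])
    for d in models.outline_of("hv_supply",s)[:3]: print("o",d["p"],d["rect"])
print(r.state())
E
```

```text
pics
scene [ -89.67106709 -511.96114812  466.28400118] 457.4938646289734 [ 0.68350659  0.59014738 -0.42958678]
hv_supply 0.61 [220.6, 201.3]
guard_tab 0.68 [181.9, 182.3]
o 0.84 [201.6, 199.9, 94.0, 73.4]
o 0.33 [201.9, 176.6, 48.5, 26.7]
top [ 452.50555184  -26.37591691 1023.76575258] 402.8648093494658 [ 0.02776511  0.03826906 -0.99888166]
hv_supply 0.97 [204.8, 203.7]
guard_tab 0.55 [222.8, 189.8]
o 0.69 [196.1, 204.2, 68.1, 57.9]
{'time_s': 0.4, 'joint_positions': array([ 9.75691371e-01,  1.80916527e-01,  1.60712035e+00, -4.51065987e-07,
        1.35379302e+00, -2.06305616e-01]), 'qd': array([ 0.00036726,  0.00076393, -0.00262279, -0.00231138,  0.00138236,
        0.00266753]), 'joint_torque': array([-1.27824808e-05, -4.33321917e+01, -3.41696334e+01,  7.00584403e-02,
        3.33311793e-02, -5.62870071e-05]), 'tool_pos': array([217.93530287, 532.05880646, 302.59062895]), 'orientation': array([-6.06867212e-01, -3.08232665e+00,  3.43398066e-04]), 'wrist_force': array([-0.35162799, -0.30121407,  0.19065884]), 'moment': array([0.03574578, 0.0076985 , 0.01956441]), 'gripper_force': 0.0, 'opening': 1.0025037436908903}
```

Run:
```python
import cv2,numpy as np
a=cv2.imread("pics/scene0.png");b=cv2.imread("pics/top0.png")
cv2.imwrite("pics/v1.png",np.hstack([cv2.resize(a[60:340,60:340],(400,400),interpolation=3),cv2.resize(b[100:300,130:330],(400,400),interpolation=3)]))
cv2.imwrite("pics/v2.png",np.vstack([cv2.resize(a,(400,300)),cv2.resize(b,(400,300))]))
```

```text
(no output)
```

View pics/v2.png

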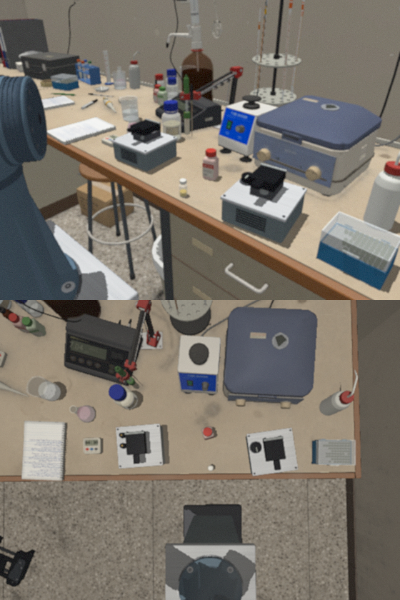

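View pics/v1.png

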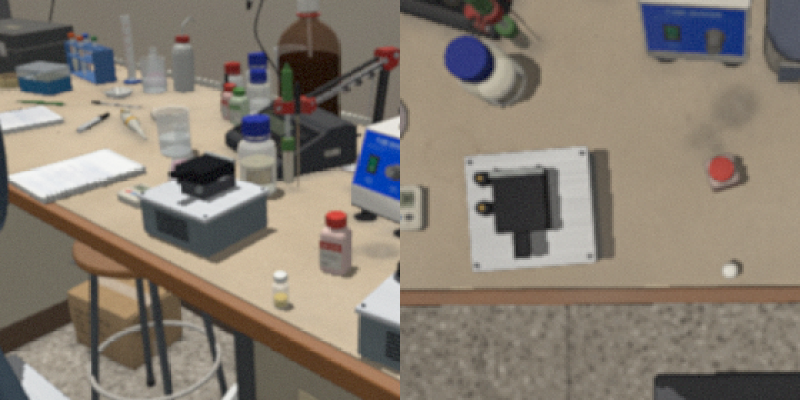

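The two-post case is the left one: in the top picture its centre is near column 196, row 204, the tab is near (191, 222), and the posts are at its left. The dial case is on the right. Next I fit the pose.

```bash
cat > pose.py <<'E'
from h import *
from scipy.optimize import least_squares
def fit():
    s=snapshot("top"); d=models.outline_of("hv_supply",s)[0]
    x,y,w,h=d["rect"]; im=s["image"]; hsv=cv2.cvtColor(im,cv2.COLOR_BGR2HSV)
    m=((hsv[...,1]<30)&(hsv[...,2]>150)).astype(np.uint8)
    k=np.zeros_like(m); k[int(y-h/2-6):int(y+h/2+6),int(x-w/2-6):int(x+w/2+6)]=1; m*=k
    n,l,st,_=cv2.connectedComponentsWithStats(m); i=1+np.argmax(st[1:,4])
    pts=np.argwhere(l==i); (hull)=cv2.convexHull(pts[:,::-1].astype(np.float32))[:,0]
    W=np.array([ray(s,v,u,70)[:2] for u,v in hull],np.float32)
    return s,cv2.minAreaRect(W),st[i]
E
python3 - <<'E'
from pose import *
s,rect,st=fit(); print(rect,st)
for p in models.tip_of("guard_tab",s)[:2]: print("tab",p["p"],ray(s,*p["point"],119))
for p in models.tip_of("hv_supply",s)[:1]: print("org",ray(s,*p["point"],0))
im=cv2.resize(s["image"][150:260,140:260],None,fx=5,fy=5,interpolation=3)
c=np.array(rect[0]); 
print(r.state()["tool_pos"])
E
```

```text
((500.886474609375, 229.65805053710938), (140.27362060546875, 149.9749298095703), 3.7659544944763184) [ 162  173   66   63 2187]
tab 0.72 [455.61139271 221.56452036 119.        ]
org [494.90637472 225.71050333   0.        ]
[217.94392662 532.08378913 302.69728226]
```

Run:
```python
from h import *
c=np.array([500.9,229.7]);a=np.radians(3.77)
def w(x,y,z): return [c[0]+x*np.cos(a)-y*np.sin(a),c[1]+x*np.sin(a)+y*np.cos(a),z]
out=[]
for n,(u0,v0) in(("scene",(140,130)),("top",(140,150))):
    s=snapshot(n); k=4; im=cv2.resize(s["image"][v0:v0+110,u0:u0+100],None,fx=k,fy=k,interpolation=0)
    def pt(P): u,v=proj(s,P); return (int((u+.5-u0)*k),int((v+.5-v0)*k))
    for P in [(-70,-75,70),(70,-75,70),(70,75,70),(-70,75,70)]: cv2.circle(im,pt(w(*P)),3,(0,0,255),1)
    q=[(-28,10,119),(-59.5,10,119),(-59.5,-10,119),(-28,-10,119)]
    cv2.polylines(im,[np.array([pt(w(*P)) for P in q])],True,(0,255,0),1)
    out.append(im)
cv2.imwrite("pics/v3.png",np.hstack(out))
```

```text
(no output)
```

View pics/v3.png

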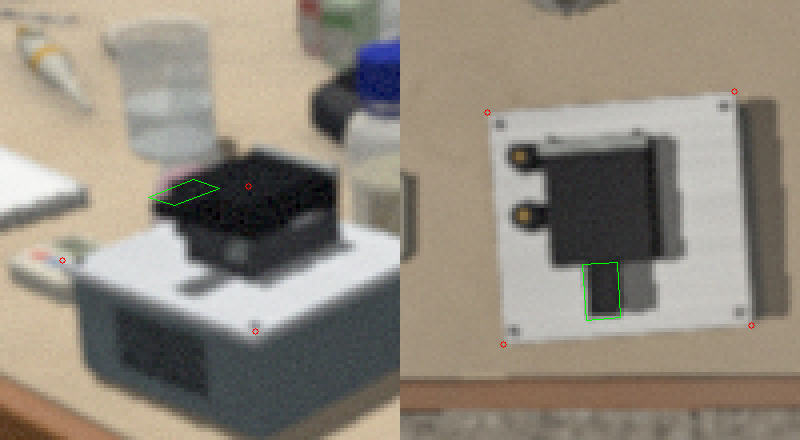

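Overlay: the panel outline and tab (green, about (602, 290) in the right half) fit well in the top view. Next I work out the approach.

```bash
cat > go.py <<'E'
from h import *
import sys
c=np.array([500.9,229.7]);a=np.radians(3.77); Z=np.array([[np.cos(a),-np.sin(a),0],[np.sin(a),np.cos(a),0],[0,0,1]])
O=np.r_[c,0]
if __name__=="__main__":
    s=r.state(); R=cv2.Rodrigues(s["orientation"])[0]; p=Z.T@(s["tool_pos"]-O); Rc=Z.T@R
    print("tcp in case",p.round(1),"t",s["time_s"],"F",s["wrist_force"].round(1),"op",s["opening"],"q6",s["joint_positions"].round(2))
    best=None
    for sg in(1,-1):
        T=np.array([[sg,0,0],[0,-sg,0],[0,0,-1.]]); v=cv2.Rodrigues(Rc.T@T)[0].ravel()
        if best is None or np.linalg.norm(v)<np.linalg.norm(best[0]): best=(v,T)
    print("turn",best[0].round(3),"T",best[1].tolist())
    if len(sys.argv)>1:
        d=np.array([float(x) for x in sys.argv[1:4]])-p
        print("shift in case",d.round(1),"tool cm (now)",(Rc.T@d/10).round(2),"after turn",(best[1].T@d/10).round(2))
E
python3 go.py -44 0 240
```

```text
tcp in case [-262.4  320.4  302.7] t 0.7 F [-0.4 -0.2 -0.5] op 1.0044852074363708 q6 [ 0.98  0.18  1.61  0.    1.35 -0.21]
turn [ 0.     0.    -0.455] T [[-1.0, 0.0, 0.0], [0.0, 1.0, 0.0], [0.0, 0.0, -1.0]]
shift in case [ 218.4 -320.4  -62.7] tool cm (now) [-33.69 -19.19   6.27] after turn [-21.84 -32.04   6.27]
```

```bash
python3 -m inch '[[[0,0,0,0,0,-0.091],[0,0,0,0,0,-0.091],[0,0,0,0,0,-0.091],[0,0,0,0,0,-0.091],[0,0,0,0,0,-0.091],[-1.4,-2.1,0,0,0,0],[-1.4,-2.1,0,0,0,0],[-1.4,-2.1,0,0,0,0],[-1.4,-2.1,0,0,0,0],[-1.4,-2.1,0,0,0,0]]]' 4.5 12; python3 -m inch '[[[-1.4,-2.1,0.5,0,0,0],[-1.4,-2.1,0.5,0,0,0],[-1.4,-2.1,0.5,0,0,0],[-1.4,-2.1,0.5,0,0,0],[-1.4,-2.1,0.5,0,0,0],[-1.4,-2.1,0.5,0,0,0],[-1.4,-2.1,0.5,0,0,0],[-1.4,-2.1,0.5,0,0,0],[-1.4,-2.1,0.5,0,0,0],[0,0,0,0,0,0]]]'; python3 go.py -44 0 240
```

```text
time_s: 1.53
tool_pos: [295.2, 431.1, 302.8]
orientation: [-0.105, 3.14, 0.0]
wrist_force: [0.7, -0.1, -0.1]
opening: 0.512
gripper_force: 0.0
time_s: 2.37
tool_pos: [434.9, 248.8, 257.0]
orientation: [-0.099, 3.14, -0.002]
wrist_force: [0.3, 0.2, 1.2]
opening: 0.511
gripper_force: 0.0
tcp in case [-64.6  23.4 257. ] t 2.3667 F [0.3 0.2 1.2] op 0.5108748365022847 q6 [ 0.28  0.06  1.84 -0.    1.24 -1.35]
turn [-0.001  0.    -0.003] T [[-1.0, 0.0, 0.0], [0.0, 1.0, 0.0], [0.0, 0.0, -1.0]]
shift in case [ 20.6 -23.4 -17. ] tool cm (now) [-2.07 -2.33  1.7 ] after turn [-2.06 -2.34  1.7 ]
```

```bash
python3 -m inch '[[[-0.52,-0.59,1.0,0,0,0],[-0.52,-0.59,1.0,0,0,0],[-0.52,-0.59,1.0,0,0,0],[-0.52,-0.59,1.0,0,0,0],[0,0,1.0,0,0,0],[0,0,0,0,0,0]]]'; python3 go.py -44 0 170
python3 - <<'E'
from h import *
o=[]
for n,(u0,v0) in(("scene",(130,110)),("top",(140,150))):
    s=snapshot(n);o.append(cv2.resize(s["image"][v0:v0+120,u0:u0+100],None,fx=4,fy=4,interpolation=3))
cv2.imwrite("pics/v4.png",np.hstack(o))
E
```

```text
time_s: 2.87
tool_pos: [454.0, 229.2, 204.8]
orientation: [0.103, -3.135, 0.001]
wrist_force: [-0.9, -0.4, -0.3]
opening: 0.508
gripper_force: 0.0
tcp in case [-46.8   2.5 204.8] t 2.8667 F [-0.9 -0.4 -0.3] op 0.5075057954036929 q6 [ 0.23  0.15  1.86  0.    1.14 -1.4 ]
turn [-0.001 -0.005  0.   ] T [[-1.0, 0.0, 0.0], [0.0, 1.0, 0.0], [0.0, 0.0, -1.0]]
shift in case [  2.8  -2.5 -34.8] tool cm (now) [-0.3  -0.25  3.48] after turn [-0.28 -0.25  3.48]
```

View pics/v4.png

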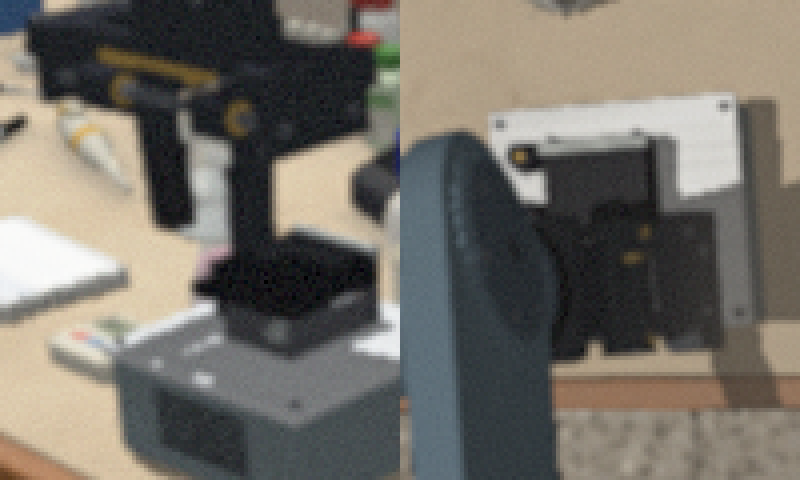

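The fingers straddle the tab from above, at about (215, 220) in the scene half. Descending.

```bash
python3 -m inch '[[[-0.1,-0.1,0.8,0,0,0],[-0.1,-0.1,0.8,0,0,0],[0,0,0.8,0,0,0],[0,0,0.8,0,0,0],[0,0,0.2,0,0,0],[0,0,0,0,0,0],[0,0,0,0,0,0]]]'; python3 go.py -44 0 170
```

```text
time_s: 3.55
tool_pos: [457.3, 227.7, 173.5]
orientation: [0.104, -3.139, 0.0]
wrist_force: [-0.2, 0.8, -0.1]
opening: 0.513
gripper_force: 0.0
tcp in case [-43.6   0.9 173.5] t 3.55 F [-0.2  0.8 -0.1] op 0.5131932430321156 q6 [ 0.23  0.2   1.87  0.    1.07 -1.41]
turn [-0. -0.  0.] T [[-1.0, 0.0, 0.0], [0.0, 1.0, 0.0], [0.0, 0.0, -1.0]]
shift in case [-0.4 -0.9 -3.5] tool cm (now) [ 0.04 -0.09  0.35] after turn [ 0.04 -0.09  0.35]
```

```bash
python3 -m inch '[[[0,-0.05,0.35,0,0,0],[0,0,0,0,0,0],[0,0,0,0,0,0]]]'; python3 -m inch '[[[0,0,0,0,0,0],[0,0,0,0,0,0],[0,0,0,0,0,0],[0,0,0,0,0,0],[0,0,0,0,0,0],[0,0,0,0,0,0]]]' 1.2 15; python3 go.py -44 0 170; python3 -c "
import numpy as np
a=np.linspace(0,2.1,22);x=-84*np.cos(a);z=84*np.sin(a)
print([[round(-u/10,2),0,round(-v/10,2),0,0,0] for u,v in zip(np.diff(x),np.diff(z))])"
```

```text
time_s: 3.8
tool_pos: [457.5, 227.2, 170.3]
orientation: [-0.104, 3.14, 0.0]
wrist_force: [0.0, -0.3, -0.0]
opening: 0.507
gripper_force: 0.0
time_s: 4.3
tool_pos: [457.4, 228.0, 170.3]
orientation: [-0.104, 3.14, 0.003]
wrist_force: [-0.4, 5.3, -0.4]
opening: 0.228
gripper_force: 15.0
tcp in case [-43.5   1.1 170.3] t 4.3 F [-0.4  5.3 -0.4] op 0.22824981966489388 q6 [ 0.23  0.2   1.87  0.    1.06 -1.41]
turn [0.002 0.    0.   ] T [[-1.0, 0.0, 0.0], [0.0, 1.0, 0.0], [0.0, 0.0, -1.0]]
shift in case [-0.5 -1.1 -0.3] tool cm (now) [ 0.05 -0.11  0.03] after turn [ 0.05 -0.11  0.03]
[[np.float64(-0.04), 0, np.float64(-0.84), 0, 0, 0], [np.float64(-0.13), 0, np.float64(-0.83), 0, 0, 0], [np.float64(-0.21), 0, np.float64(-0.81), 0, 0, 0], [np.float64(-0.29), 0, np.float64(-0.79), 0, 0, 0], [np.float64(-0.37), 0, np.float64(-0.76), 0, 0, 0], [np.float64(-0.44), 0, np.float64(-0.72), 0, 0, 0], [np.float64(-0.51), 0, np.float64(-0.67), 0, 0, 0], [np.float64(-0.57), 0, np.float64(-0.61), 0, 0, 0], [np.float64(-0.63), 0, np.float64(-0.55), 0, 0, 0], [np.float64(-0.68), 0, np.float64(-0.49), 0, 0, 0], [np.float64(-0.73), 0, np.float64(-0.42), 0, 0, 0], [np.float64(-0.77), 0, np.float64(-0.34), 0, 0, 0], [np.float64(-0.8), 0, np.float64(-0.26), 0, 0, 0], [np.float64(-0.82), 0, np.float64(-0.18), 0, 0, 0], [np.float64(-0.83), 0, np.float64(-0.1), 0, 0, 0], [np.float64(-0.84), 0, np.float64(-0.02), 0, 0, 0], [np.float64(-0.84), 0, np.float64(0.07), 0, 0, 0], [np.float64(-0.83), 0, np.float64(0.15), 0, 0, 0], [np.float64(-0.81), 0, np.float64(0.23), 0, 0, 0], [np.float64(-0.78), 0, np.float64(0.31), 0, 0, 0], [np.float64(-0.75), 0, np.float64(0.39), 0, 0, 0]]
```

```bash
python3 -m inch '[[[0,0.12,0,0,0,0],[-0.04,0,-0.84,0,0,0],[-0.13,0,-0.83,0,0,0],[-0.21,0,-0.81,0,0,0],[-0.29,0,-0.79,0,0,0],[-0.37,0,-0.76,0,0,0],[-0.44,0,-0.72,0,0,0],[0,0,0,0,0,0],[0,0,0,0,0,0]]]'; python3 go.py -29.3 0 217.4
```

```text
time_s: 5.05
tool_pos: [472.5, 229.3, 218.6]
orientation: [-0.104, 3.139, -0.0]
wrist_force: [-2.7, -0.6, 4.3]
opening: 0.222
gripper_force: 15.0
tcp in case [-28.4   1.5 218.6] t 5.05 F [-2.7 -0.6  4.3] op 0.22185460878530985 q6 [ 0.23  0.16  1.81 -0.    1.17 -1.41]
turn [-0.     0.001  0.   ] T [[-1.0, 0.0, 0.0], [0.0, 1.0, 0.0], [0.0, 0.0, -1.0]]
shift in case [-0.9 -1.5 -1.2] tool cm (now) [ 0.09 -0.15  0.12] after turn [ 0.09 -0.15  0.12]
```

```bash
python3 -m inch '[[[-0.51,0,-0.67,0,0,0],[-0.57,0,-0.61,0,0,0],[-0.63,0,-0.55,0,0,0],[-0.68,0,-0.49,0,0,0],[-0.73,0,-0.42,0,0,0],[-0.77,0,-0.34,0,0,0],[-0.8,0,-0.26,0,0,0],[-0.82,0,-0.18,0,0,0],[-0.83,0,-0.1,0,0,0],[0,0,0,0,0,0]]]'; python3 go.py 34.1 0 253.8
```

```text
time_s: 5.88
tool_pos: [537.3, 233.6, 254.5]
orientation: [-0.103, 3.138, 0.001]
wrist_force: [-1.4, 0.2, 3.9]
opening: 0.225
gripper_force: 15.0
tcp in case [ 36.5   1.5 254.5] t 5.8833 F [-1.4  0.2  3.9] op 0.22547974016031183 q6 [ 0.21  0.25  1.63  0.    1.26 -1.43]
turn [ 0.     0.002 -0.   ] T [[-1.0, 0.0, 0.0], [0.0, 1.0, 0.0], [0.0, 0.0, -1.0]]
shift in case [-2.4 -1.5 -0.7] tool cm (now) [ 0.24 -0.15  0.07] after turn [ 0.24 -0.15  0.07]
```

```bash
python3 -m inch '[[[-0.84,0,-0.02,0,0,0],[-0.84,0,0.07,0,0,0],[-0.83,0,0.15,0,0,0],[-0.81,0,0.23,0,0,0],[-0.78,0,0.31,0,0,0],[-0.75,0,0.39,0,0,0],[0,0,0,0,0,0],[0,0,0,0,0,0]]]'; python3 go.py 82.4 0 242.5
```

```text
time_s: 6.55
tool_pos: [585.4, 236.9, 242.8]
orientation: [-0.103, 3.137, 0.001]
wrist_force: [2.7, 0.9, 4.3]
opening: 0.224
gripper_force: 15.0
tcp in case [ 84.8   1.6 242.8] t 6.55 F [2.7 0.9 4.3] op 0.22351986538730603 q6 [ 0.2   0.36  1.51  0.    1.27 -1.44]
turn [0.    0.003 0.   ] T [[-1.0, 0.0, 0.0], [0.0, 1.0, 0.0], [0.0, 0.0, -1.0]]
shift in case [-2.4 -1.6 -0.3] tool cm (now) [ 0.24 -0.16  0.03] after turn [ 0.24 -0.16  0.03]
```

```bash
python3 -m inch '[[[0,0,0,0,0,0],[0,0,0,0,0,0],[0,0,0,0,0,0],[0,0,0,0,0,0],[0,0,-0.8,0,0,0],[0,0,-1.2,0,0,0],[0,0,-1.5,0,0,0],[0,0,-1.5,0,0,0],[0,0,0,0,0,0]]]' 4.5; python3 -m inch '[[[2,0,0,0,0,0],[2.5,0,0,0,0,0],[2.5,0,0,0,0,0],[2.5,0,0,0,0,0],[2.5,0,0,0,0,0],[2.5,0,0,0,0,0],[2.2,0,0,0,0,0],[0,0,0,0,0,0],[0,0,0,0,0,0]]]' 0; python3 go.py -60 1.3 165;python3 - <<'E'
from h import *
o=[]
for n,(u0,v0) in(("scene",(130,90)),("top",(140,130))):
    s=snapshot(n);o.append(cv2.resize(s["image"][v0:v0+140,u0:u0+100],None,fx=4,fy=4,interpolation=3))
cv2.imwrite("pics/v5.png",np.hstack(o))
E
```

```text
time_s: 7.3
tool_pos: [585.4, 237.2, 297.7]
orientation: [-0.104, 3.133, 0.002]
wrist_force: [0.3, -0.1, 0.4]
opening: 0.513
gripper_force: 0.0
time_s: 8.05
tool_pos: [416.7, 225.8, 293.1]
orientation: [-0.105, 3.138, 0.0]
wrist_force: [0.2, 0.8, 0.2]
opening: 0.007
gripper_force: 0.0
tcp in case [-84.3   1.7 293.1] t 8.05 F [0.2 0.8 0.2] op 0.007450116018355698 q6 [ 0.25 -0.04  1.86 -0.    1.32 -1.39]
turn [0.    0.001 0.001] T [[-1.0, 0.0, 0.0], [0.0, 1.0, 0.0], [0.0, 0.0, -1.0]]
shift in case [  24.3   -0.4 -128.1] tool cm (now) [-2.41 -0.04 12.81] after turn [-2.43 -0.04 12.81]
```

View pics/v5.png

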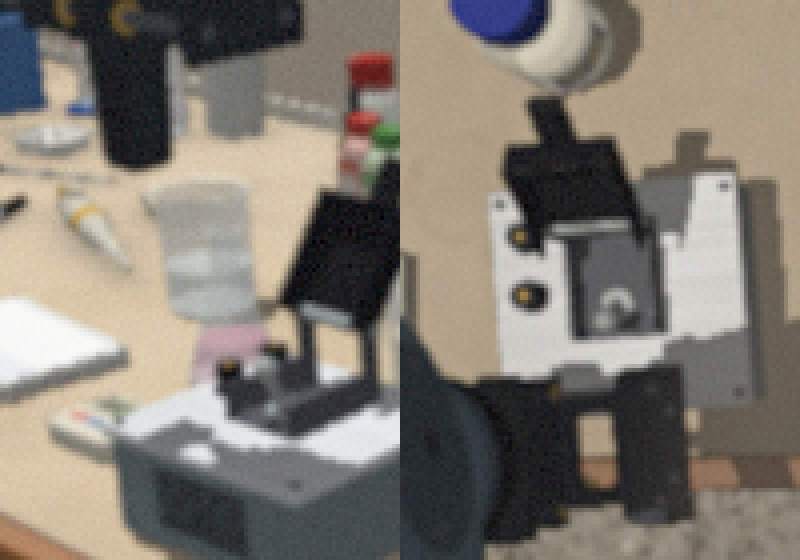

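The cover rests open (tab at about (548, 105) in the right half) and the ball is visible near (612, 310). Lowering the closed fingers in front of the ball.

```bash
python3 -m inch '[[[0.2,0,2.4,0,0,0],[0,0,2.4,0,0,0],[0,0,2.4,0,0,0],[0,0,2.4,0,0,0],[0,0,2.4,0,0,0],[0,0,1.2,0,0,0],[0,0,0,0,0,0],[0,0,0,0,0,0]]]'; python3 go.py -10 1 159
```

```text
time_s: 8.82
tool_pos: [415.7, 225.4, 160.1]
orientation: [0.103, -3.138, 0.001]
wrist_force: [-0.2, 1.2, -0.2]
opening: 0.006
gripper_force: 0.0
tcp in case [-85.3   1.3 160.1] t 8.8167 F [-0.2  1.2 -0.2] op 0.006049224107441702 q6 [ 0.25  0.14  1.97 -0.    1.03 -1.39]
turn [-0.    -0.002 -0.   ] T [[-1.0, 0.0, 0.0], [0.0, 1.0, 0.0], [0.0, 0.0, -1.0]]
shift in case [75.3 -0.3 -1.1] tool cm (now) [-7.53 -0.03  0.1 ] after turn [-7.53 -0.03  0.11]
```

```bash
python3 -m inch '[[[-1.2,0,0.1,0,0,0],[-1.2,0,0,0,0,0],[-1.2,0,0,0,0,0],[-1,0,0,0,0,0],[-0.8,0,0,0,0,0],[-0.7,0,0,0,0,0],[-0.7,0,0,0,0,0],[-0.6,0,0,0,0,0],[0,0,0,0,0,0],[0,0,0,0,0,0]]]'; python3 go.py -9 1 159
```

```text
time_s: 9.65
tool_pos: [489.3, 230.5, 159.6]
orientation: [-0.104, 3.14, -0.0]
wrist_force: [0.2, -0.2, 0.4]
opening: 0.002
gripper_force: 0.0
tcp in case [-11.6   1.5 159.6] t 9.65 F [ 0.2 -0.2  0.4] op 0.0019009467040550661 q6 [ 0.22  0.28  1.8  -0.    1.06 -1.42]
turn [-0.  0.  0.] T [[-1.0, 0.0, 0.0], [0.0, 1.0, 0.0], [0.0, 0.0, -1.0]]
shift in case [ 2.6 -0.5 -0.6] tool cm (now) [-0.25 -0.05  0.06] after turn [-0.26 -0.05  0.06]
```

```bash
python3 -m inch '[[[-0.15,0,0,0,0,0],[-0.15,0,0,0,0,0],[0,0,0,0,0,0],[0,0,0,0,0,0]]]'; python3 -m inch '[[[-0.15,0,0,0,0,0],[-0.1,0,0,0,0,0],[0,0,0,0,0,0],[0,0,0,0,0,0]]]';python3 go.py -9 1 159
```

```text
time_s: 9.98
tool_pos: [491.3, 230.7, 159.3]
orientation: [0.104, -3.138, 0.0]
wrist_force: [-2.7, -0.3, 0.2]
opening: 0.006
gripper_force: 1.5
time_s: 10.32
tool_pos: [492.1, 230.7, 159.1]
orientation: [0.105, -3.134, 0.001]
wrist_force: [-11.0, -1.7, 7.1]
opening: 0.007
gripper_force: 5.7
tcp in case [ -8.7   1.6 159.1] t 10.3167 F [-11.   -1.7   7.1] op 0.006776242276979934 q6 [ 0.22  0.29  1.79  0.    1.06 -1.42]
turn [-0.001 -0.006  0.001] T [[-1.0, 0.0, 0.0], [0.0, 1.0, 0.0], [0.0, 0.0, -1.0]]
shift in case [-0.3 -0.6 -0.1] tool cm (now) [ 0.03 -0.06  0.01] after turn [ 0.03 -0.06  0.01]
```

Force rose to 11 N at the expected end position, so the lever is at its stop. Backing off, rising and going above the open tab.

```bash
python3 -m inch '[[[1.5,0,0,0,0,0],[2,0,0,0,0,0],[2,0,0,0,0,0],[1,0,-1.5,0,0,0],[0,0,-2.5,0,0,0],[0,0,-2.5,0,0,0],[0,0,-2.5,0,0,0],[0,0,-2.5,0,0,0],[0,0,-2.5,0,0,0],[0,0,0,0,0,0]]]'; python3 go.py 89 1.5 300;python3 - <<'E'
from h import *
o=[]
for n,(u0,v0) in(("scene",(130,90)),("top",(140,130))):
    s=snapshot(n);o.append(cv2.resize(s["image"][v0:v0+140,u0:u0+100],None,fx=4,fy=4,interpolation=3))
cv2.imwrite("pics/v6.png",np.hstack(o))
E
```

```text
time_s: 11.15
tool_pos: [432.2, 227.2, 305.5]
orientation: [-0.104, 3.129, 0.003]
wrist_force: [0.6, -0.1, 0.8]
opening: 0.006
gripper_force: 0.0
tcp in case [-68.7   2.  305.5] t 11.15 F [ 0.6 -0.1  0.8] op 0.0059124321567293634 q6 [ 0.24 -0.03  1.82 -0.    1.33 -1.4 ]
turn [0.002 0.011 0.001] T [[-1.0, 0.0, 0.0], [0.0, 1.0, 0.0], [0.0, 0.0, -1.0]]
shift in case [157.7  -0.5  -5.5] tool cm (now) [-15.76  -0.06   0.71] after turn [-15.77  -0.05   0.55]
```

View pics/v6.png

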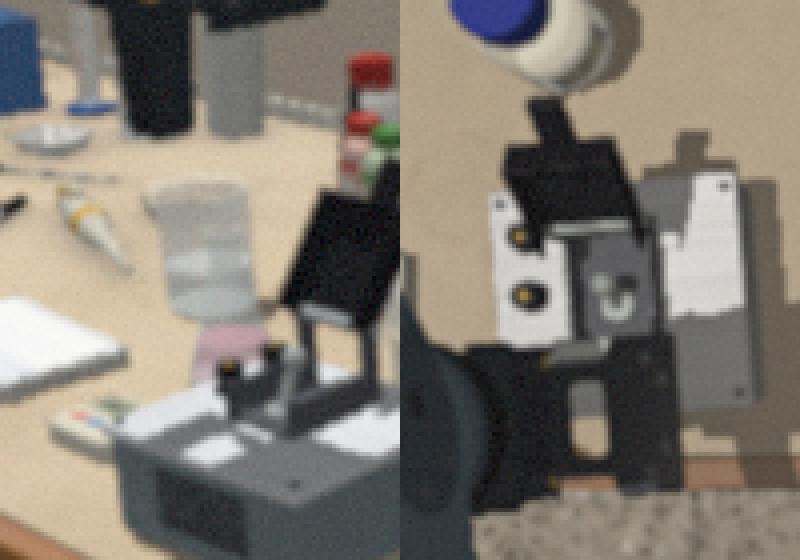

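The ball has moved back (now about (602, 283) in the right half) and the cover is still open. Going above the tab and re-pinching.

```bash
python3 -m inch '[[[-2,0,0,0,0,0],[-2,0,0,0,0,0],[-2,0,0,0,0,0],[-2,0,0,0,0,0],[-2,0,0,0,0,0],[-2,0,0,0,0,0],[-2,0,0,0,0,0],[-1.4,0,0,0,0,0],[0,0,0,0,0,0],[0,0,0,0,0,0]]]' 4.5; python3 go.py 90 1.5 239
```

```text
time_s: 12.08
tool_pos: [582.9, 236.4, 297.4]
orientation: [0.103, -3.137, 0.001]
wrist_force: [0.7, 0.4, 0.8]
opening: 0.509
gripper_force: 0.0
tcp in case [ 82.2   1.3 297.4] t 12.0833 F [0.7 0.4 0.8] op 0.5085829139143917 q6 [ 0.2   0.31  1.47  0.    1.37 -1.44]
turn [-0.    -0.003 -0.   ] T [[-1.0, 0.0, 0.0], [0.0, 1.0, 0.0], [0.0, 0.0, -1.0]]
shift in case [  7.8   0.2 -58.4] tool cm (now) [-0.79  0.02  5.83] after turn [-0.78  0.02  5.84]
```

```bash
python3 -m inch '[[[-0.4,0,1.2,0,0,0],[-0.4,0,1.2,0,0,0],[0,0,1.2,0,0,0],[0,0,1.2,0,0,0],[0,0,1,0,0,0],[0,0,0,0,0,0],[0,0,0,0,0,0]]]'; python3 go.py 90 1.5 239;  python3 -m inch '[[[0,0,0,0,0,0],[0,0,0,0,0,0],[0,0,0,0,0,0],[0,0,0,0,0,0],[0,0,0,0,0,0],[0,0,0,0,0,0]]]' 1.2 15;python3 go.py 90 1.5 239; python3 -c "
import numpy as np
a=np.linspace(2.2,0,23);x=-84*np.cos(a);z=84*np.sin(a)
print([[float(round(-u/10,2)),float(round(-v/10,2))] for u,v in zip(np.diff(x),np.diff(z))])"
```

```text
time_s: 12.67
tool_pos: [590.7, 237.2, 240.5]
orientation: [0.104, -3.138, 0.001]
wrist_force: [-0.2, 0.6, 0.8]
opening: 0.507
gripper_force: 0.0
tcp in case [ 90.1   1.6 240.5] t 12.6667 F [-0.2  0.6  0.8] op 0.506828162073659 q6 [ 0.2   0.37  1.5  -0.    1.27 -1.44]
turn [-0.    -0.002  0.   ] T [[-1.0, 0.0, 0.0], [0.0, 1.0, 0.0], [0.0, 0.0, -1.0]]
shift in case [-0.1 -0.1 -1.5] tool cm (now) [ 0.01 -0.01  0.15] after turn [ 0.01 -0.01  0.15]
time_s: 13.17
tool_pos: [591.6, 237.4, 242.3]
orientation: [-0.104, 3.139, 0.0]
wrist_force: [0.9, -0.3, 1.8]
opening: 0.225
gripper_force: 15.0
tcp in case [ 91.    1.7 242.3] t 13.1667 F [ 0.9 -0.3  1.8] op 0.22462609915573398 q6 [ 0.2   0.37  1.5   0.    1.27 -1.44]
turn [0.    0.001 0.   ] T [[-1.0, 0.0, 0.0], [0.0, 1.0, 0.0], [0.0, 0.0, -1.0]]
shift in case [-1.  -0.2 -3.3] tool cm (now) [ 0.1  -0.02  0.33] after turn [ 0.1  -0.02  0.33]
[[0.7, -0.46], [0.75, -0.39], [0.78, -0.31], [0.81, -0.23], [0.83, -0.15], [0.84, -0.07], [0.84, 0.02], [0.83, 0.1], [0.82, 0.18], [0.8, 0.26], [0.77, 0.34], [0.73, 0.42], [0.68, 0.49], [0.63, 0.55], [0.57, 0.61], [0.51, 0.67], [0.44, 0.72], [0.37, 0.76], [0.29, 0.79], [0.21, 0.81], [0.13, 0.83], [0.04, 0.84]]
```

```bash
python3 -m inch '[[[0.7,0,-0.46,0,0,0],[0.75,0,-0.39,0,0,0],[0.78,0,-0.31,0,0,0],[0.81,0,-0.23,0,0,0],[0.83,0,-0.15,0,0,0],[0.84,0,-0.07,0,0,0],[0.84,0,0.02,0,0,0],[0.83,0,0.1,0,0,0],[0,0,0,0,0,0]]]'; python3 go.py 26 1.5 256
```

```text
time_s: 13.92
tool_pos: [526.1, 233.0, 257.4]
orientation: [-0.105, 3.14, -0.001]
wrist_force: [-0.2, 0.6, 7.1]
opening: 0.226
gripper_force: 15.0
tcp in case [ 25.4   1.6 257.4] t 13.9167 F [-0.2  0.6  7.1] op 0.22599147683706788 q6 [ 0.21  0.23  1.65 -0.    1.27 -1.43]
turn [-0.     0.     0.001] T [[-1.0, 0.0, 0.0], [0.0, 1.0, 0.0], [0.0, 0.0, -1.0]]
shift in case [ 0.6 -0.1 -1.4] tool cm (now) [-0.06 -0.01  0.14] after turn [-0.06 -0.01  0.14]
```

```bash
python3 -m inch '[[[0.82,0,0.18,0,0,0],[0.8,0,0.26,0,0,0],[0.77,0,0.34,0,0,0],[0.73,0,0.42,0,0,0],[0.68,0,0.49,0,0,0],[0.63,0,0.55,0,0,0],[0.57,0,0.61,0,0,0],[0,0,0,0,0,0]]]'; python3 go.py -24 1.5 228
```

```text
time_s: 14.58
tool_pos: [474.7, 229.5, 226.6]
orientation: [0.105, -3.135, 0.001]
wrist_force: [-5.8, -0.4, 6.0]
opening: 0.222
gripper_force: 15.0
tcp in case [-26.2   1.5 226.6] t 14.5833 F [-5.8 -0.4  6. ] op 0.2221230068940673 q6 [ 0.22  0.16  1.79  0.    1.19 -1.41]
turn [-0.001 -0.005  0.001] T [[-1.0, 0.0, 0.0], [0.0, 1.0, 0.0], [0.0, 0.0, -1.0]]
shift in case [ 2.2 -0.   1.4] tool cm (now) [-0.22 -0.   -0.15] after turn [-0.22 -0.   -0.14]
```

```bash
python3 -m inch '[[[0.42,0,0.67,0,0,0],[0.38,0,0.72,0,0,0],[0.34,0,0.76,0,0,0],[0.26,0,0.79,0,0,0],[0.19,0,0.81,0,0,0],[0.11,0,0.83,0,0,0],[0.04,0,0.6,0,0,0],[0,0,0,0,0,0],[0,0,0,0,0,0]]]'; python3 go.py -44 1.5 172
```

```text
time_s: 15.33
tool_pos: [458.1, 228.3, 174.9]
orientation: [0.104, -3.134, 0.001]
wrist_force: [-6.8, 0.4, -0.3]
opening: 0.222
gripper_force: 15.0
tcp in case [-42.8   1.5 174.9] t 15.3333 F [-6.8  0.4 -0.3] op 0.22221493964616942 q6 [ 0.23  0.2   1.87  0.    1.08 -1.41]
turn [-0.001 -0.006  0.001] T [[-1.0, 0.0, 0.0], [0.0, 1.0, 0.0], [0.0, 0.0, -1.0]]
shift in case [-1.2  0.  -2.9] tool cm (now) [0.12 0.   0.29] after turn [0.12 0.   0.29]
```

```bash
python3 -m inch '[[[-0.1,0,0.25,0,0,0],[0,0,0.2,0,0,0],[0,0,0,0,0,0],[0,0,0,0,0,0]]]'; python3 go.py -44 1.5 172; python3 -m inch '[[[0,0,0,0,0,0],[0,0,0,0,0,0],[0,0,0,0,0,0],[0,0,0,0,0,0],[0,0,0,0,0,0],[0,0,-0.5,0,0,0],[0,0,-1,0,0,0],[0,0,-2,0,0,0],[0,0,-2.5,0,0,0],[0,0,-2.5,0,0,0]]]' 4.5;  python3 -m inch '[[[2,0,-1,0,0,0],[2,2,0,0,0,0],[2,3,0,0,0,0],[2,3,0,0,0,0],[2,3,0,0,0,0],[1,3,0,0,0,0],[0,3,0,0,0,0],[0,3,0,0,0,0],[0,0,0,0,0,0],[0,0,0,0,0,0]]]'
python3 - <<'E'
from h import *
o=[]
for n,(u0,v0) in(("scene",(130,90)),("top",(140,130))):
    s=snapshot(n);o.append(cv2.resize(s["image"][v0:v0+140,u0:u0+100],None,fx=4,fy=4,interpolation=3))
    print(models.tip_of("guard_tab",s)[:1])
cv2.imwrite("pics/v7.png",np.hstack(o))
E
```

```text
time_s: 15.67
tool_pos: [458.5, 228.4, 170.4]
orientation: [0.104, -3.132, 0.002]
wrist_force: [-8.8, -0.2, 1.2]
opening: 0.227
gripper_force: 15.0
tcp in case [-42.4   1.4 170.4] t 15.6667 F [-8.8 -0.2  1.2] op 0.22707770974817945 q6 [ 0.23  0.21  1.87  0.    1.07 -1.41]
turn [-0.001 -0.008  0.001] T [[-1.0, 0.0, 0.0], [0.0, 1.0, 0.0], [0.0, 0.0, -1.0]]
shift in case [-1.6  0.1  1.6] tool cm (now) [ 0.16  0.01 -0.16] after turn [ 0.16  0.01 -0.16]
time_s: 16.5
tool_pos: [461.4, 228.7, 258.5]
orientation: [-0.104, 3.14, 0.0]
wrist_force: [0.1, -0.9, 0.4]
opening: 0.514
gripper_force: 0.0
time_s: 17.33
tool_pos: [338.1, 422.1, 267.6]
orientation: [-0.108, 3.139, 0.001]
wrist_force: [0.4, 0.2, -0.3]
opening: 0.51
gripper_force: 0.0
[{'point': [181.4, 187.1], 'p': 0.95}]
[{'point': [224.1, 191.7], 'p': 0.71}]
```

View pics/v7.png

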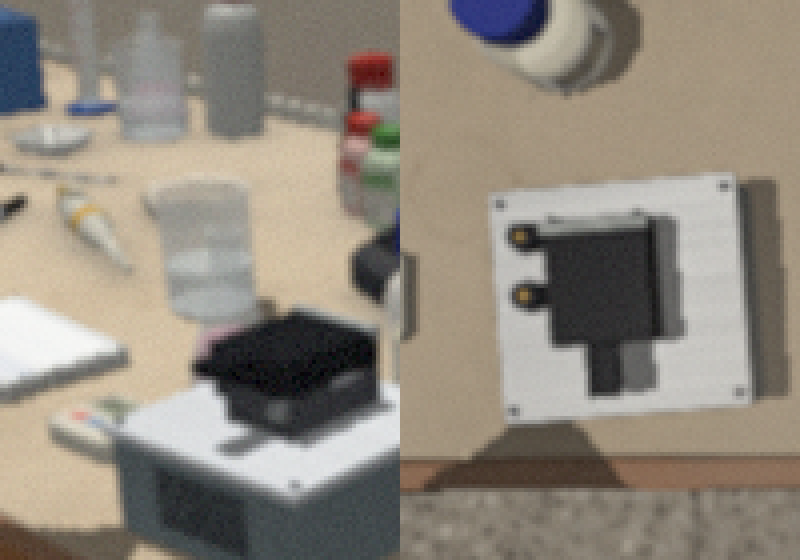

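The cover lies shut as it did at the start (tab near (605, 370) in the right half), and the arm is clear.

```bash
python3 -c "
from rig import workorder; print(workorder.hand_in())"
```

```text
the job is handed in; nothing more can be done
None
```

I switched on the two-post supply and handed the job in: I opened its cover, pushed the toggle back to its stop, then closed the cover again; I never touched the dial case, and I haven't seen a verdict.

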